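Turn the griddle plate over onto its base

ROBOT

A 6-joint arm with a two-finger parallel gripper is mounted at the origin on a cart in front of the work surface, level with it; the furniture and walls round the work are solid. World frame = base frame: x ahead of the robot, y to its left, z up, the work surface at z = 0. Lengths are in mm, angles in rad, forces in N, time in s.
With the tool pointing down it reaches from about 350 to 975 mm from the base axis. Payload 7.1 kg.
Tool frame: the origin (TCP) lies at the very end of the fingers, on their centre line; the grasp point (between the pads) lies 19 mm behind it; z points along the fingers, y is the line along which they close (so a half turn about z gives the same grasp; the last joint's range is limited). The gripper opens to 88 mm and grips with 3 to 60 N. Pads are 20 mm wide; open, the fingers measure 115 mm over their backs; the gripper's body (75 mm by 178 mm) begins 61 mm behind the grasp point.
Start: joints at [1.219, 0.423, 1.63, -0, 1.089, -0.019], TCP at [204.15, 590.701, 222.675] pointing down, gripper open.
Joint ranges: [-3, 3], [-0.9, 2.11], [0.09, 2.58], [-1.31, 4.45], [0.11, 2.69], [-2.54, 2.54]. Speed limits (rad/s): [2.39, 2.39, 3.01, 3.14, 3.14, 3.14].

INTERFACE

Orientations are given as a rotation vector (axis times angle).
In Python, from workcell import get_obs, get_image, job, models gives the robot as it stands.
- The arm moves only by the tool jog_arm, never from a script. Its argument "increments" is one flat list of numbers, 7 for each row, row after row: the turn, a rotation vector about the tool's x, y, z in degrees, then the shift along the tool's x, y, z in mm, then the opening in per cent of the stroke, from 0 (shut) to 100 (fully open). A call has 1 to 12 rows; each row shifts and turns the commanded pose from where the row before left it, along the tool's axes as they then stand; what a row does not reach is not made up. A row lasts 1/8 s, in which the tool goes at most 62.5 mm and 10.7 degrees, less where a joint would pass 70% of its speed; a pose out of reach is approached as far as the arm can. A call is refused whole if a number of a shift passes 62.5 or a number of a turn 10.7, either way. A call with a gripper value outside its range is refused whole. The fingers move at their own pace and stop on an object; the grip force is fixed at half the most. Time passes only in rows, so rows that do not move let the fingers close. It gives the time, the measured TCP pose, the force, the opening and the grip force at its end, in the units of the state.
- get_obs(): the state, without advancing time (a new reading comes with each control period).
- get_image(name): name is "scene" or "top" or "wrist"; returns a dict with "pixels" (400x640x3 uint8, blue, green, red), "depth" (400x640 float32, mm along the optical axis (not along the pixel's ray), 0 where there is no reading), "fx", "fy", "cx", "cy" (pixels), "cam_to_world" (4x4, takes a point from camera to world coordinates); the wrist camera has in their place "tool_from_camera" (4x4, takes a point from camera to tool coordinates, whose origin is the TCP and whose axes are the flange's). Camera axes: x right, y up, looking along -z (the intrinsics and any distortion apply to the point x, -y, -z); pixel columns grow to the right and rows downward; lengths in mm; the calibration is good to about 2 mm. A picture is of the moment at which its call begins: read the wrist's pose just before it.
- job.close_job(): hands the job in; it is judged then, once.
Trained networks look in the newest picture that a camera, given by its name, has taken for a name from the list of things; names that differ only in an ending like _2 or _b are one class to them, and where a whole thing is asked for, a point or a joint stands for the part that bears it (a point fixed in the world has none). Each returns a list of dicts, best first, with "p" (0 to 1); they miss things now and then, are a little off and sometimes report something else, mostly with a low value. They report only what shows in the picture. A call takes as long as a camera call. They do not tell look-alikes from the thing itself.
- models.look_for(target, camera): "centre" ([x, y, z] in mm, in world coordinates, good to about 4 mm: the middle of the surface that is visible of it).
- models.regions_of(target, camera): "region" (400x640 bool, what is visible of it).
The state is a dict: "t": time; "qpos": joint angles; "qvel": joint speeds; "joint_torque": joint torques, N m; "ee_pos": TCP position; "orientation": TCP orientation; "ft_force": force on the tool from outside, world axes, zero at the start; "moment": the same for the moment, N m; "width": finger opening in mm; "grasp_force": force on a finger pad.
Only numpy, scipy, OpenCV 4.12 (cv2) and the standard library are available. Lean on these libraries where they do the work, as an engineer would, in place of code of your own. Each camera call takes 0.05 s, during which the arm holds its last target. There are 200 camera calls.

TASK

The reversible griddle plate lies on the chopping board smooth face up. Turn it over and seat it on the griddle base with its ribbed face up, lying flat with both of its holes down over the two pins of the base, and let go. Leave the egg cup standing where it is.

Things in the scene. Friction and masses are not known exactly. Their poses are not given: they have to be found in the camera images.
- griddle_plate: Dark metal plate 110 x 92 x 10 mm, 0.3 kg; origin at its centre, mid-thickness. +z: out of the smooth face (up at the start); -z face: six ribs 4 mm high along x. A 15 mm tongue on its -x end carries plate_grip. Two 25 mm through-holes at x = +8 and -36 mm, y = 0. Starts on a fixed 22 mm chopping board, origin 31 mm up, grip reaching out past the board's left edge.
- plate_grip (a point): Centre of the plate's swivel grip, at plate x = -90 mm, 145 mm from the plate's plain end: two steel discs, 16 mm diameter, 40 mm over their flat ends, on an axle along plate y through the tongue. They turn freely on it: pinched by the flat ends from above and lifted, the plate swings and hangs straight down by itself. The plate's edge is 35 mm from the axle.
- griddle_base: Fixed metal box 112 x 104 mm, flat dark top 36 mm up. Origin on the worktop under the seat's middle. Two pins, 12 mm thick, 10 mm high, tapered, at x = -8 and +36 mm, y = 0. Its +x end points to the right. Plate seated: centred on it, mid-thickness 41 mm up, grip out past the +x end at x = +90 mm, plain end at x = -55 mm. (Wall cabinets hang over world x > 0.55, y > -0.04, z > 0.57 m.)
- egg_cup: White ceramic egg cup, 52 mm wide and 58 mm high, standing loose on the worktop behind the base (farther from the robot). Origin at the centre of its underside, z up.
There are look-alikes about, which are no part of the job. Of the things shaped like the griddle_plate, the metal one is meant.

How it is judged:
By the outcome, as a careful person would: the job done as asked, in the order asked, and still so for the second after the job is handed in, with the robot touching nothing.
It also fails if it takes over 45 s, if anything falls off the work surface, if the arm or the gripper's body presses on something with over 40 N, if the wrist force passes 120 N, or if a joint passes its speed limit or range.

## Working session

There is one attempt and no reset: what is moved stays moved. The work goes in short steps, Python scripts to look and compute and a tool call to move; the robot and the scene stay as the last step left them, time stands still between calls to the robot, and variables do not carry over. Pictures are saved under pics/ and viewed, at most 10 in all, crops included, and the job is handed in when it is done.

Besides the shell and the picture viewer there is one more tool, called after "Request:" as name(argument=value, ...) on one line, values as JSON. jog_arm: Moves the arm, as the interface text tells. Its arguments: {"type":"object","properties":{"increments":{"type":"array"}},"required":["increments"]}

```bash
mkdir -p pics; ls; cat > h.py <<'E'
import numpy as np,cv2
from workcell import get_obs,get_image,job,models
from scipy.spatial.transform import Rotation as R
def T(im,o=None):
    if 'cam_to_world' in im: return np.array(im['cam_to_world'])
    M=np.eye(4);M[:3,:3]=R.from_rotvec(o['orientation']).as_matrix();M[:3,3]=o['ee_pos'];return M@np.array(im['tool_from_camera'])
def cloud(im,o=None):
    d=im['depth'];v,u=np.mgrid[:400,:640]
    P=np.stack([(u-im['cx'])/im['fx']*d,-(v-im['cy'])/im['fy']*d,-d,np.ones_like(d)],-1)
    return (P@T(im,o).T)[...,:3]
def pix(im,p,o=None):
    q=np.linalg.inv(T(im,o))@np.append(p,1);return im['cx']+im['fx']*q[0]/-q[2], im['cy']+im['fy']*q[1]/q[2]
E
python3 - <<'E'
from h import *
o=get_obs();print(o)
a=[]
for c in ['scene','top']:
    im=get_image(c);a.append(im);cv2.imwrite(f'pics/{c}.png',im['pixels'])
    print(c,[k for k in im],T(im).round(2).tolist(),im['fx'])
    np.save(c+'.npy',cloud(im))
    for n in ['griddle_plate','plate_grip','griddle_base','egg_cup']:
        for d in models.look_for(n,c): 
            print(n,np.round(d['centre']),round(d['p'],2),np.round(pix(im,d['centre'])))
E
```

```text
pics
{'t': 0.0, 'qpos': array([ 1.21900561e+00,  4.23824250e-01,  1.63071516e+00,  1.06470364e-05,
        1.08860945e+00, -1.90285597e-02]), 'qvel': array([-0.0015188 ,  0.00119172,  0.00020512, -0.0022643 ,  0.00011496,
       -0.00012461]), 'joint_torque': array([-1.99726193e-03, -5.44634342e+01, -2.73659223e+01,  6.42745988e-02,
        2.28965271e-02, -1.38209793e-04]), 'ee_pos': array([203.95055192, 590.17735183, 221.90218225]), 'orientation': array([-5.20251748e-01, -3.09791479e+00,  2.39962346e-03]), 'ft_force': array([-0.51962079,  0.50077606, -0.35048731]), 'moment': array([ 0.00967379,  0.05623986, -0.03481334]), 'grasp_force': 0.0, 'width': 87.5081747942256}
scene ['pixels', 'depth', 'fx', 'fy', 'cx', 'cy', 'cam_to_world'] [[0.87, 0.22, -0.45, -257.94], [-0.5, 0.42, -0.76, -1236.45], [0.02, 0.88, 0.47, 907.69], [0.0, 0.0, 0.0, 1.0]] 509.84446631858856
griddle_plate [395. 577.  16.] 0.91 [235. 163.]
griddle_plate [431.  99.  37.] 0.78 [296. 208.]
plate_grip [428. 102.  38.] 0.72 [295. 207.]
plate_grip [392. 580.  11.] 0.59 [234. 163.]
griddle_base [ 406. -296.   35.] 0.71 [353. 273.]
egg_cup [ 629. -355.   39.] 0.56 [429. 261.]
top ['pixels', 'depth', 'fx', 'fy', 'cx', 'cy', 'cam_to_world'] [[0.01, 1.0, -0.07, 416.24], [-1.0, 0.01, -0.01, 85.64], [-0.01, 0.07, 1.0, 1476.81], [0.0, 0.0, 0.0, 1.0]] 361.1157176076668
griddle_plate [399. 589.  16.] 0.91 [203. 228.]
griddle_plate [435. 110.  34.] 0.84 [322. 220.]
plate_grip [438. 107.  38.] 0.98 [322. 219.]
plate_grip [407. 591.  16.] 0.87 [203. 226.]
griddle_base [ 424. -276.   38.] 0.65 [419. 224.]
egg_cup [ 635. -356.   36.] 0.47 [439. 171.]
```

View pics/scene.png

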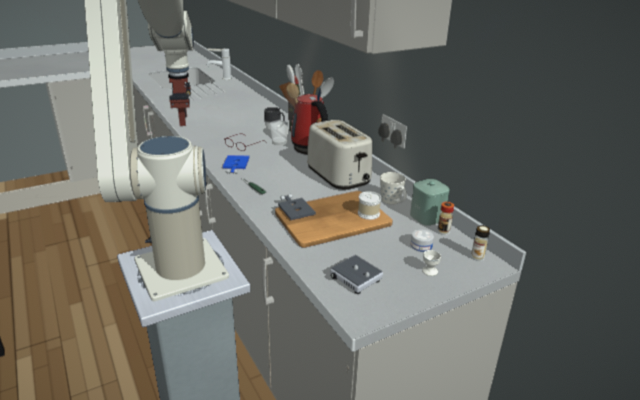

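View pics/top.png

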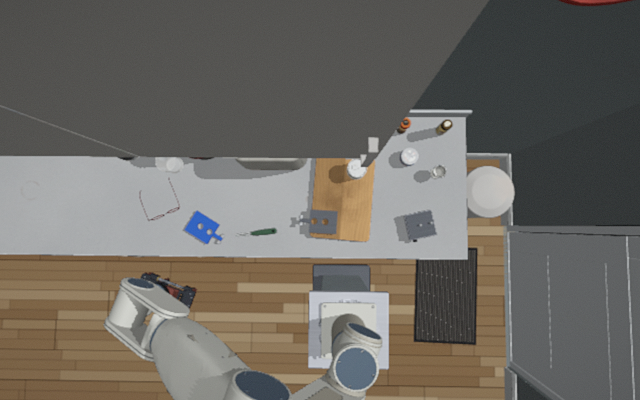

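The top view shows two plates: the blue plastic one at (203,228) and the dark metal one on the board at (322,220), with its grip at (300,220). The metal one on the chopping board fits. The base with its pins is at (420,225), the egg cup at (438,172), and a look-alike bowl at (409,157). I'll confirm the plate in an enlarged crop and measure it.

```bash
python3 - <<'E'
from h import *
s=cv2.imread('pics/scene.png');t=cv2.imread('pics/top.png')
A=cv2.resize(s[180:300,260:400],None,fx=4,fy=4,interpolation=3)[:480,:560]
B=cv2.resize(t[190:250,285:445],None,fx=5,fy=5,interpolation=3)
C=np.zeros((600,800,3),np.uint8);C[:300]=B;A=cv2.resize(A,(350,300));C[300:,:350]=A
cv2.imwrite('pics/crop.png',C)
for c in ['top','scene']:
  im=get_image(c);X=cloud(im)
  for n in ['griddle_plate','griddle_base']:
    for d in models.regions_of(n,c):
      m=d['region'];P=X[m&(im['depth']>0)]
      if np.median(P[:,1])>400: continue
      zm=np.median(P[:,2]);Q=P[abs(P[:,2]-zm)<8]
      r=cv2.minAreaRect(Q[:,:2].astype(np.float32));print(c,n,d['p'],len(P),'z',np.percentile(P[:,2],[5,50,95]).round(1),'med',np.median(Q,0).round(1),'rect',np.round(r[0],1),np.round(r[1],1),round(r[2],1), 'y',Q[:,1].min().round(),Q[:,1].max().round())
E
```

```text
top griddle_plate 0.79 661 z [29.3 37.5 42.4] med [432.4 108.5  37.8] rect [433. 124.] [151.2  91.7] 86.7 y 49.0 200.0
top griddle_base 0.7 721 z [30.7 37.2 42.7] med [ 420.3 -281.2   37.3] rect [ 420.8 -282.9] [106.5 109.3] 14.7 y -344.0 -224.0
scene griddle_plate 0.87 618 z [21.9 36.5 40.5] med [430.5 104.3  37. ] rect [433.5 120.3] [158.5  94.4] 87.3 y 42.0 199.0
scene griddle_base 0.69 1136 z [19.5 36.3 40.4] med [ 415.8 -292.    36.9] rect [ 416.5 -287.5] [115.6 112.4] 11.9 y -349.0 -225.0
```

View pics/crop.png

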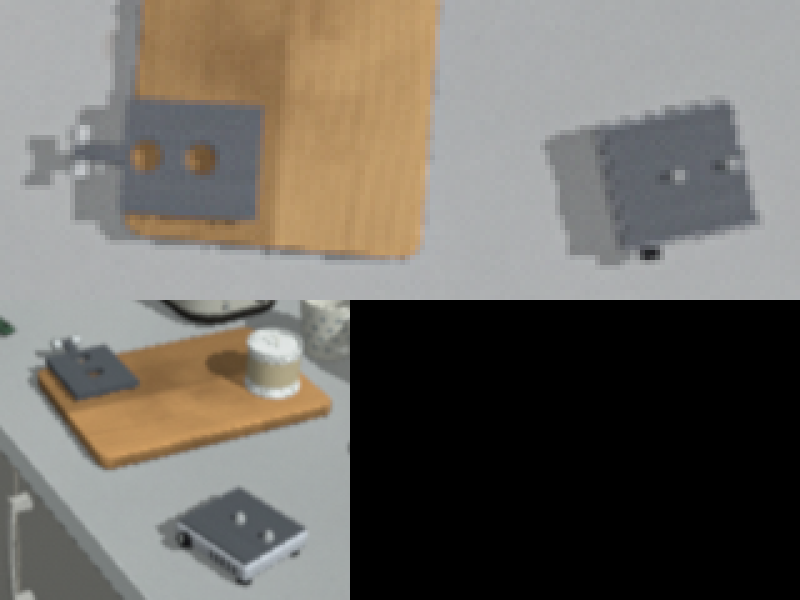

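The crop confirms it: dark metal plate on the board, grip discs at crop (80,150), two holes at (145,155) and (200,158). The base pins are at (675,175) and (733,163), so the base is yawed about 12°.

```bash
cat >> h.py <<'E'
def plan(tgt,yaw,n,o=None):
    """rows to TCP tgt with tool y at world angle yaw(deg), tool down; steps equal in world"""
    o=o or get_obs();Rm=R.from_rotvec(o['orientation']);y=Rm.as_matrix()[:,1]
    y0=np.degrees(np.arctan2(y[1],y[0]));d=np.array(tgt)-o['ee_pos'];dy=(yaw-y0+180)%360-180
    print('yaw0',round(y0,1),'dyaw',round(dy,1),'d',d.round(1))
    for i in range(n):
        r=(R.from_euler('z',dy*i/n,degrees=True)*Rm)
        print([0,0,round(-dy/n,1)]+r.inv().apply(d/n).round(1).tolist())
E
python3 - <<'E'
from h import *
im=get_image('top');X=np.load('top.npy')
def at(u,v,z):
    M=T(im);r=M[:3,:3]@np.array([(u-im['cx'])/im['fx'],-(v-im['cy'])/im['fy'],-1]);return M[:3,3]+r*(z-M[2,3])/r[2]
for u,v,z in [(301,216.6,31),(301,223.6,31),(314.2,221.2,36),(325.2,221.6,36),(421,225,46),(432.5,222.6,46)]: print(at(u,v,z).round(1))
w=get_image('wrist');print(np.array(w['tool_from_camera']).round(3),w['fx'])
plan([433,190,200],-3,9)
E
```

```text
[448.7 192.7  31. ]
[420.7 192.3  31. ]
[430.7 139.4  36. ]
[429.6  95.5  36. ]
[ 419.8 -282.1   46. ]
[ 429.7 -327.3   46. ]
[[-1.00000e-03  9.66000e-01  2.59000e-01  7.04500e+01]
 [ 1.00000e+00  1.00000e-03  1.00000e-03  6.11000e-01]
 [ 1.00000e-03  2.59000e-01 -9.66000e-01 -1.61976e+02]
 [ 0.00000e+00  0.00000e+00  0.00000e+00  1.00000e+00]] 276.05483594995184
yaw0 70.9 dyaw -73.9 d [ 228.8 -400.7  -22.7]
[0, 0, np.float64(8.2), -38.6, -33.8, 2.5]
[0, 0, np.float64(8.2), -43.0, -27.9, 2.5]
[0, 0, np.float64(8.2), -46.6, -21.5, 2.5]
[0, 0, np.float64(8.2), -49.1, -14.6, 2.5]
[0, 0, np.float64(8.2), -50.7, -7.4, 2.5]
[0, 0, np.float64(8.2), -51.3, -0.1, 2.5]
[0, 0, np.float64(8.2), -50.8, 7.2, 2.5]
[0, 0, np.float64(8.2), -49.2, 14.4, 2.5]
[0, 0, np.float64(8.2), -46.7, 21.3, 2.5]
```

Request:
jog_arm(increments=[0,0,8.2,-38.6,-33.8,2.5,100,0,0,8.2,-43,-27.9,2.5,100,0,0,8.2,-46.6,-21.5,2.5,100,0,0,8.2,-49.1,-14.6,2.5,100,0,0,8.2,-50.7,-7.4,2.5,100,0,0,8.2,-51.3,0,2.5,100,0,0,8.2,-50.8,7.2,2.5,100,0,0,8.2,-49.2,14.4,2.5,100,0,0,8.2,-46.7,21.3,2.5,100,0,0,0,0,0,0,100,0,0,0,0,0,0,100])

```text
t: 2.28
ee_pos: [433.5, 190.3, 200.2]
orientation: [-2.276, -2.165, -0.0]
ft_force: [-0.5, -0.3, -0.4]
width: 87.6
grasp_force: 0.0
```

```bash
python3 - <<'E'
from h import *
o=get_obs();print(o['ee_pos'],o['qpos'],o['qvel'].round(3));w=get_image('wrist');X=cloud(w,o);np.save('w1.npy',X)
cv2.imwrite('pics/w1.png',w['pixels'])
for n in ['griddle_plate','plate_grip']:
  for d in models.regions_of(n,'wrist'):
    m=d['region'];P=X[m&(w['depth']>0)]
    print(n,d['p'],len(P),np.percentile(P,[2,50,98],axis=0).round(1).tolist())
E
```

```text
[433.5119228  190.27357595 200.22089222] [3.88274355e-01 2.31929866e-01 1.97541546e+00 3.46459309e-04
 9.34306990e-01 4.38090134e-01] [ 0.027 -0.004  0.    -0.001  0.002 -0.001]
griddle_plate 0.71 5355 [[388.4, 65.1, 30.4], [434.4, 121.2, 36.0], [476.6, 198.7, 38.0]]
plate_grip 0.96 5483 [[388.2, 64.9, 28.4], [433.7, 121.1, 36.0], [476.5, 199.7, 38.1]]
```

View pics/w1.png

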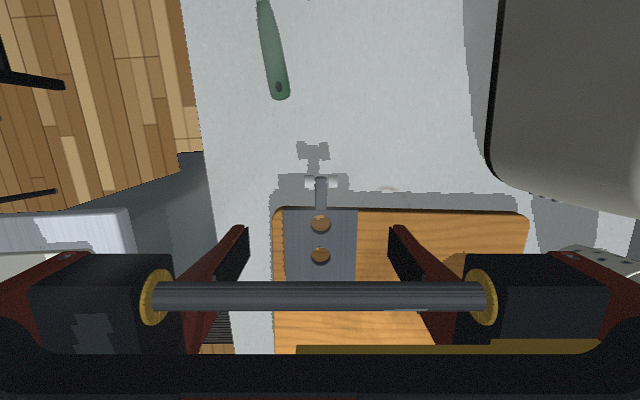

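The wrist view shows the grip discs at about (309,182) and (333,182), the holes at (320,223) and (320,255), and a toaster at the right. Next I'll refine the grip pose and check the toaster clearance.

```bash
python3 - <<'E'
from h import *
X=np.load('w1.npy')
m=(X[...,2]>25)&(X[...,2]<46)&(abs(X[...,0]-435)<35)&(X[...,1]>182)&(X[...,1]<215)
P=X[m];v,u=np.nonzero(m);print(len(P),np.percentile(P,[2,50,98],axis=0).round(1),u.min(),u.max(),v.min(),v.max())
for zlo in (35,37): Q=P[P[:,2]>zlo];print(zlo,len(Q),Q.mean(0).round(1))
m=(X[...,2]>34)&(X[...,2]<39.5)&(abs(X[...,0]-435)<60)&(X[...,1]<160)&(X[...,1]>100)
Q=X[m]; 
for a in (105,125,145):
  q=Q[abs(Q[:,1]-a)<8];print(a,np.percentile(q[:,0],[1,99]).round(1))
for v,u in [(182,309),(182,333),(182,320),(223,320),(255,320)]: print(u,v,X[v,u].round(1))
t=X[(X[...,2]>60)&(X[...,2]<195)&(X[...,0]>460)&(X[...,1]>60)];print('tall',np.percentile(t,[0,1,50,99],axis=0).round())
# same grip from scene cam depth
S=np.load('scene.npy');q=S[(S[...,2]>26)&(S[...,2]<46)&(abs(S[...,0]-435)<35)&(S[...,1]>180)&(S[...,1]<215)];print('scene',len(q),np.percentile(q,[2,50,98],axis=0).round(1))
E
```

```text
454 [[417.6 183.1  31.8]
 [436.7 195.3  35.8]
 [456.2 203.6  39.7]] 304 337 175 192
35 297 [436.6 195.   37.2]
37 165 [436.6 195.7  38.4]
105 [386.6 477.9]
125 [388.2 478.2]
145 [388.5 479.8]
309 182 [423.  196.8  39.7]
333 182 [451.5 195.1  38.5]
320 182 [436.  195.5  36.5]
320 223 [433.3 137.7  20.9]
320 255 [431.   91.5  20.2]
tall [[639.  84.  60.]
 [640.  89.  62.]
 [644. 264. 130.]
 [775. 352. 177.]]
scene 42 [[416.4 181.8  28.1]
 [431.6 188.   37.2]
 [454.4 201.   42.4]]
```

Request:
jog_arm(increments=[0,0,0,2,1.5,50,100,0,0,0,2,1,50,100,0,0,0,1,0.8,45,100,0,0,0,0,0,26,100,0,0,0,0,0,15,100,0,0,0,0,0,0,100,0,0,0,0,0,0,0,0,0,0,0,0,0,0,0,0,0,0,0,0,0,0,0,0,0,0,0,0,0,0,0,0,0,0,0])

```text
t: 3.8
ee_pos: [437.2, 195.0, 14.3]
orientation: [2.276, 2.165, 0.0]
ft_force: [-1.9, 0.2, 0.7]
width: 40.7
grasp_force: 0.5
```

Request:
jog_arm(increments=[0,0,0,0,0,0,0,0,0,0,0,0,0,0,0,0,0,-5,0,-37,0,0,0,0,-14,0,-35,0,0,0,0,-23,0,-31,0,0,0,0,-28,0,-26,0,0,0,0,-25,0,-25,0,0,0,0,0,0,-40,0,0,0,0,0,0,-40,0,0,0,0,0,0,-30,0,0,0,0,0,0,0,0,0,0,0,0,0,0,0])

```text
t: 5.3
ee_pos: [431.3, 100.0, 276.6]
orientation: [-2.275, -2.164, 0.003]
ft_force: [-0.5, 0.1, -4.3]
width: 40.0
grasp_force: 30.0
```

```bash
python3 - <<'E'
from h import *
o=get_obs();print(o['ee_pos'],o['ft_force'],o['width'],o['grasp_force'])
s=get_image('scene');cv2.imwrite('pics/s2.png',cv2.resize(s['pixels'][80:300,180:480],None,fx=2.5,fy=2.5))
# base from saved scene/top clouds and current
for c in ['scene','top']:
  X=np.load(c+'.npy')
  m=(X[...,2]>32)&(X[...,2]<40)&(abs(X[...,0]-420)<90)&(X[...,1]<-200)&(X[...,1]>-370)
  r=cv2.minAreaRect(X[m][:,:2].astype(np.float32));print(c,m.sum(),np.round(r[0],1),np.round(r[1],1),r[2],X[m].mean(0))
E
```

```text
[431.31953955  99.98038865 276.61751228] [-0.49598841  0.1080117  -4.25503547] 40.019250079872776 29.99946355819702
scene 778 [ 418.8 -286.8] [113.7 111.2] 12.505203247070312 [ 420.19096763 -288.41511915   36.74440045]
top 532 [ 420.4 -284.9] [106.3 112.1] 14.569511413574219 [ 421.54242403 -284.09275213   36.34747475]
```

View pics/s2.png

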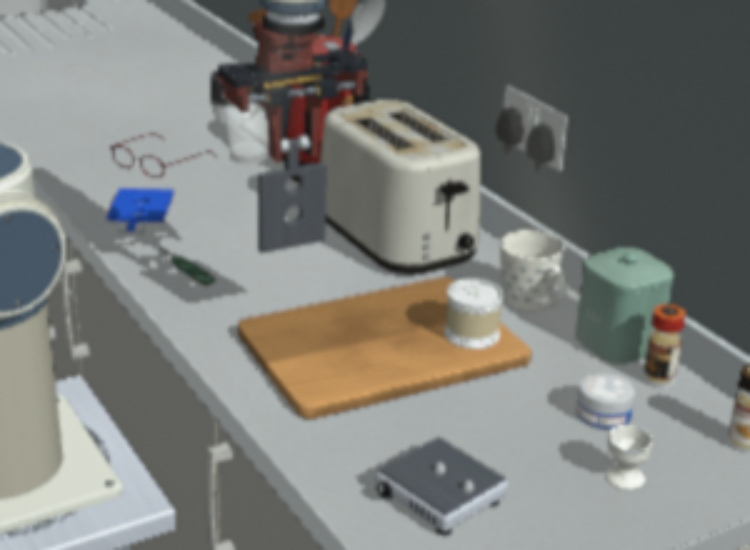

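Gripped at 40 mm and 30 N. The plate hangs straight down from the grip at (297,150), with holes at (293,185) and (293,213) and the base at (440,480). Next I'll move over the seat's grip position, where the wrist camera (on the left side) looks down on the base.

```bash
python3 - <<'E'
from h import *
plan([441,-376,272],12.4,12)
E
```

```text
yaw0 -2.9 dyaw 15.3 d [   9.8 -476.    -4.4]
[0, 0, np.float64(-1.3), -39.6, 2.8, 0.4]
[0, 0, np.float64(-1.3), -39.6, 1.9, 0.4]
[0, 0, np.float64(-1.3), -39.7, 1.0, 0.4]
[0, 0, np.float64(-1.3), -39.7, 0.2, 0.4]
[0, 0, np.float64(-1.3), -39.7, -0.7, 0.4]
[0, 0, np.float64(-1.3), -39.6, -1.6, 0.4]
[0, 0, np.float64(-1.3), -39.6, -2.5, 0.4]
[0, 0, np.float64(-1.3), -39.5, -3.4, 0.4]
[0, 0, np.float64(-1.3), -39.4, -4.2, 0.4]
[0, 0, np.float64(-1.3), -39.3, -5.1, 0.4]
[0, 0, np.float64(-1.3), -39.2, -6.0, 0.4]
[0, 0, np.float64(-1.3), -39.1, -6.9, 0.4]
```

Request:
jog_arm(increments=[0,0,-1.3,-10,2,0,0,0,0,-1.3,-20,2,0,0,0,0,-1.3,-30,1,0,0,0,0,-1.3,-40,0,0,0,0,0,-1.3,-45,-1,0,0,0,0,-1.3,-50,-2,0,0,0,0,-1.3,-50,-3,0,0,0,0,-1.3,-50,-4,0,0,0,0,-1.3,-45,-5,0,0,0,0,-1.3,-40,-5,0,0,0,0,-1.3,-30,-5,0,0,0,0,-1,-25,-4,0,0])

```text
t: 6.85
ee_pos: [444.3, -337.2, 275.7]
orientation: [-1.966, -2.446, 0.0]
ft_force: [1.1, 0.6, -3.6]
width: 39.7
grasp_force: 30.0
```

Request:
jog_arm(increments=[0,0,0,-20,0,0,0,0,0,0,-12,0,0,0,0,0,0,-6,0,0,0,0,0,0,0,0,0,0,0,0,0,0,0,0,0,0,0,0,0,0,0,0,0,0,0,0,0,0,0,0,0,0,0,0,0,0])

```text
t: 7.85
ee_pos: [453.4, -373.5, 278.3]
orientation: [1.968, 2.449, -0.0]
ft_force: [0.7, 1.6, -4.2]
width: 40.0
grasp_force: 30.0
```

```bash
python3 - <<'E'
from h import *
o=get_obs();print(o['ee_pos'],o['width'],o['ft_force']);w=get_image('wrist');X=cloud(w,o);np.save('w2.npy',X)
cv2.imwrite('pics/w2.png',w['pixels'])
m=(X[...,2]>33)&(X[...,2]<39)&(abs(X[...,0]-420)<90)&(X[...,1]<-200)&(X[...,1]>-370)
r=cv2.minAreaRect(X[m][:,:2].astype(np.float32));print(m.sum(),np.round(r[0],1),np.round(r[1],1),r[2])
m=(X[...,2]>40)&(X[...,2]<50)&(abs(X[...,0]-420)<60)&(X[...,1]<-220)&(X[...,1]>-360)
v,u=np.nonzero(m);n,l,st,c=cv2.connectedComponentsWithStats(m.astype(np.uint8))
for i in range(1,n):
  if st[i,4]>4: print(st[i],c[i].round(1),X[l==i].mean(0).round(1),X[l==i][:,2].max().round(1))
E
```

```text
[ 453.39720829 -373.49542549  278.30899957] 39.97155527192252 [ 0.724917    1.60553746 -4.16660325]
5460 [ 423.1 -282. ] [ 98.2 104.9] 12.3920259475708
[307 100   9   9  61] [310.8 103.8] [ 422.3 -278.7   43.9] 48.0
[308 133   8   8  54] [311.2 136.6] [ 432.  -321.2   44. ] 47.2
```

View pics/w2.png

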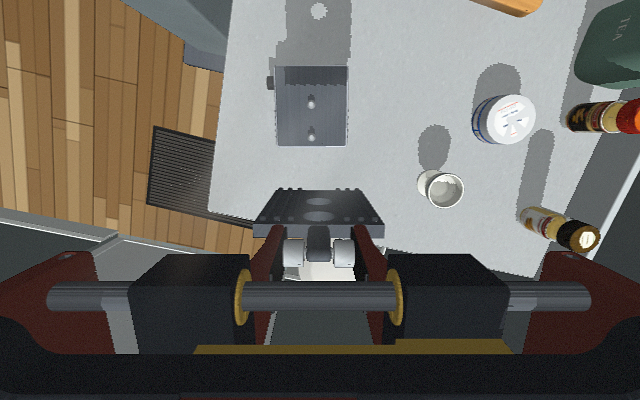

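The pins are at (311,104) and (311,137), giving world (422.3,-278.7) and (432.0,-321.2). They are 43.6 mm apart, which matches the text, and they give a centre of about (424,-287) and a yaw of 12.5°. The plate hangs at (320,205) with its ribs to the left, and the egg cup is at (440,190), well clear. Now I'll go over the base's left end and lower.

Request:
jog_arm(increments=[0,0,0,10,-2,5,0,0,0,0,20,-2,10,0,0,0,0,25,-2,15,0,0,0,0,30,-2,20,0,0,0,0,30,-2,20,0,0,0,0,20,0,15,0,0,0,0,10,0,10,0,0,0,0,6,0,9,0,0,0,0,0,0,0,0,0,0,0,0,0,0,0,0,0,0,0,0,0,0,0,0,0,0,0,0,0])

```text
t: 9.4
ee_pos: [411.3, -228.7, 174.5]
orientation: [1.968, 2.448, 0.0]
ft_force: [-0.3, -0.7, -3.6]
width: 39.8
grasp_force: 30.0
```

```bash
cat >> h.py <<'E'
def pq(o=None):
    o=o or get_obs();d=o['ee_pos']-np.array([424,-287,0]);u=np.array([.217,-.976,0]);v=np.array([.976,.217,0])
    Rm=R.from_rotvec(o['orientation']).as_matrix();print('t',o['t'],'p',d@u,'q',d@v,'h',d[2]-19.3,'yaw',np.degrees(np.arctan2(Rm[1,1],Rm[0,1])),'F',o['ft_force'].round(1),'w',o['width'].round(1))
E
python3 -c "from h import *;pq()"
```

```text
Traceback (most recent call last):
  File "h.py", line 23, in pq
    Rm=R.from_rotvec(o['orientation']).as_matrix();print('t',o['t'],'p',d@u,'q',d@v,'h',d[2]-19.3,'yaw',np.degrees(np.arctan2(Rm[1,1],Rm[0,1])),'F',o['ft_force'].round(1),'w',o['width'].round(1))
                                                                                                                                                                               ^^^^^^^^^^^^^^^^
AttributeError: 'float' object has no attribute 'round'
```

Request:
jog_arm(increments=[0,0,0,-10,0,6,0,0,0,0,-12,0,5,0,0,0,0,-14,0,2,0,0,0,0,-16,0,1.5,0,0,0,0,-19,0,4.5,0,0,0,0,0,0,0,0,0,0,0,0,0,0,0])

```text
t: 10.28
ee_pos: [426.7, -298.0, 155.3]
orientation: [1.968, 2.448, -0.0]
ft_force: [-0.7, -1.9, 2.0]
width: 39.9
grasp_force: 30.0
```

```bash
sed -i "s/o\['width'\].round(1)/o['width']/" h.py; python3 - <<'E'
from h import *
pq()
o=get_obs();w=get_image('wrist');s=get_image('scene')
a=cv2.resize(s['pixels'][200:310,300:450],(600,440));b=cv2.resize(w['pixels'][60:300,150:500],None,fx=.45,fy=.45)
a[:b.shape[0],600-b.shape[1]:]=b
cv2.imwrite('pics/s3.png',a)
E
```

```text
t 10.275 p 11.349419924747034 q 0.23160456582683553 h 136.03297508014043 yaw 12.411765467318823 F [-0.7 -1.9  2. ] w 39.92903329133781
```

View pics/s3.png

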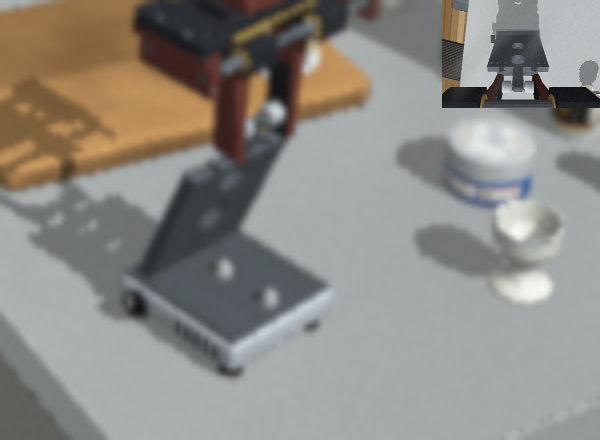

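The picture shows the plate leaning left from the grip at (268,115), with its plain end on the base's left part along (140,275)–(240,235), its ribs up-left, and the pins at (222,268) and (268,297) free. I'll continue the arc.

Request:
jog_arm(increments=[0,0,0,-17,0,8,0,0,0,0,-17,0,10.7,0,0,0,0,-13.6,0,11.4,0,0,0,0,-8.2,0,12.8,0,0,0,0,-5.5,0,14.2,0,0,0,0,-3.6,0,13.2,0,0,0,0,-3.3,0,11.5,0,0,0,0,0,0,0,0,0,0,0,0,0,0,0])

```text
t: 11.5
ee_pos: [440.7, -363.5, 73.2]
orientation: [-1.967, -2.448, -0.0]
ft_force: [-0.3, 1.0, -2.0]
width: 39.8
grasp_force: 30.0
```

```bash
python3 - <<'E'
from h import *
pq()
w=get_image('wrist');s=get_image('scene');t=get_image('top')
C=np.zeros((600,800,3),np.uint8)
C[:300,:400]=cv2.resize(s['pixels'][225:315,310:430],(400,300));C[:300,400:]=cv2.resize(t['pixels'][190:265,385:485],(400,300))
C[300:,:]=cv2.resize(w['pixels'][60:300,160:480],(800,600))[:300] if 0 else cv2.resize(w['pixels'][100:250,120:520],(800,300))
cv2.imwrite('pics/s4.png',C)
E
```

```text
t 11.5 p 78.27086018948162 q -0.33605027167318724 h 53.90560437940616 yaw 12.440755064894692 F [-0.3  1.  -2. ] w 39.83206059526376
```

View pics/s4.png

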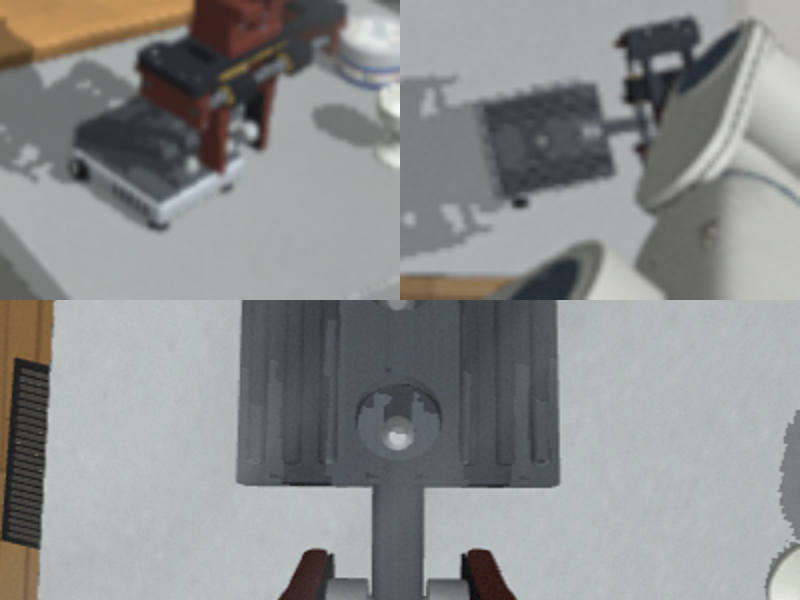

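The wrist view (bottom) shows the right pin at (398,433), laterally centred in the hole at (399,420). The ribs are up and the plate is tilted about 20°. I'll lower it the rest of the way.

Request:
jog_arm(increments=[0,0,0,-5.4,0,11.6,0,0,0,0,-3.2,0,12.2,0,0,0,0,-2,0,8.5,0,0,0,0,-1,0,8,0,0,0,0,-0.3,0,6,0,0,0,0,0,0,0,0,0,0,0,0,0,0,0])

```text
t: 12.52
ee_pos: [443.5, -375.6, 27.1]
orientation: [-1.967, -2.449, -0.0]
ft_force: [-0.0, 0.4, -1.9]
width: 39.7
grasp_force: 30.0
```

```bash
python3 - <<'E'
from h import *
o=get_obs();pq(o)
w=get_image('wrist');X=cloud(w,o)
B=np.array([424,-287,0]);u=np.array([.217,-.976,0]);v=np.array([.976,.217,0])
p=(X-B)@u;q=(X-B)@v
for a in (-50,-30,-10,10,30,50):
  m=(abs(p-a)<5)&(abs(q)<46)&(abs(q)>16)&(X[...,2]>20);print(a,m.sum(),np.percentile(X[m][:,2],[10,50,90]).round(1) if m.sum() else '')
cv2.imwrite('pics/s5.png',cv2.resize(w['pixels'][40:250,200:440],(686,600)))
E
```

```text
t 12.525 p 90.68553657473151 q -0.21999427840868435 h 7.828291762740303 yaw 12.435531442298398 F [-0.   0.4 -1.9] w 39.70305852759136
-50 0 
-30 2948 [45.8 48.2 50.8]
-10 2936 [46.3 49.4 51.3]
10 2651 [46.7 49.8 51.6]
30 2385 [47.2 50.2 52. ]
50 2010 [47.4 48.4 51.9]
```

View pics/s5.png

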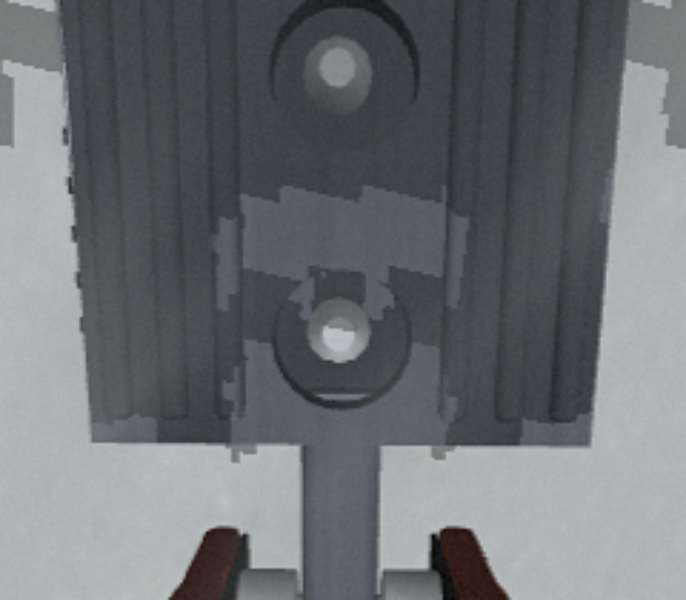

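Both pins stand inside the holes: (337,75) in the far one and (338,330) in the near one. I'll lower the last 2.5 mm, let go and back off.

Request:
jog_arm(increments=[0,0,0,0,0,1.5,0,0,0,0,0,0,1,0,0,0,0,0,0,0,0,0,0,0,0,0,0,100,0,0,0,0,0,0,100,0,0,0,0,0,0,100,0,0,0,0,0,0,100,0,0,0,0,0,0,100,0,0,0,0,0,-20,100,0,0,0,0,0,-50,100,0,0,0,0,0,-50,100,0,0,0,0,0,-50,100])

```text
t: 14.08
ee_pos: [443.6, -375.8, 197.6]
orientation: [1.967, 2.448, -0.0]
ft_force: [0.9, -0.1, -0.3]
width: 87.8
grasp_force: 0.0
```

Request:
jog_arm(increments=[0,0,0,0,0,-30,100,0,0,0,0,0,0,100,0,0,0,0,0,0,100,0,0,0,0,0,0,100])

```text
t: 14.58
ee_pos: [442.9, -375.2, 223.2]
orientation: [-1.966, -2.447, -0.0]
ft_force: [-0.0, 0.3, -0.3]
width: 87.8
grasp_force: 0.0
```

```bash
python3 - <<'E'
from h import *
o=get_obs();pq(o)
w=get_image('wrist');X=cloud(w,o)
B=np.array([424,-287,0]);u=np.array([.217,-.976,0]);v=np.array([.976,.217,0])
p=(X-B)@u;q=(X-B)@v
for a in (-50,-30,-10,10,30,50):
  m=(abs(p-a)<5)&(abs(q)<46)&(abs(q)>16)&(X[...,2]>20);print(a,m.sum(),np.percentile(X[m][:,2],[10,50,90]).round(1) if m.sum() else '')
s=get_image('scene')
C=np.zeros((400,800,3),np.uint8);C[:,:400]=cv2.resize(w['pixels'][40:280,200:440],(400,400));C[:,400:]=cv2.resize(s['pixels'][215:315,335:435],(400,400))
cv2.imwrite('pics/s6.png',C)
E
```

```text
t 14.575 p 90.16533677880338 q -0.6902255828640058 h 203.8850960028922 yaw 12.430823176180605 F [-0.   0.3 -0.3] w 87.82432401371084
-50 466 [45.1 46.3 49.5]
-30 483 [45.2 47.9 50.4]
-10 468 [45.4 48.  50.4]
10 430 [45.4 48.2 50.3]
30 440 [45.4 48.2 50.4]
50 410 [45.3 46.3 49.8]
```

View pics/s6.png

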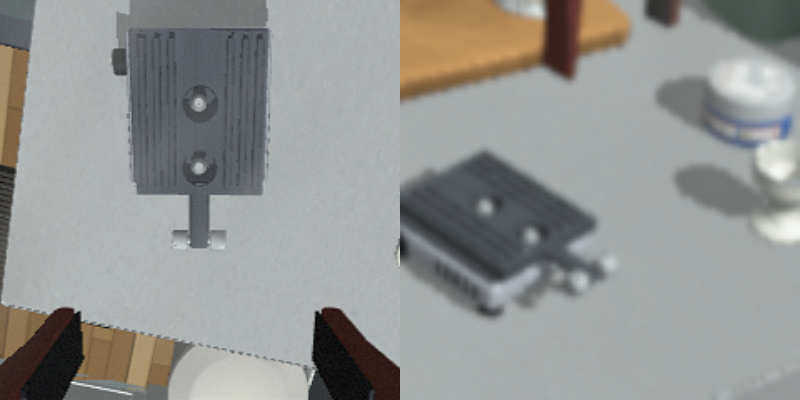

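The plate lies flat: its face reads 45–46 mm high along its whole length and the ribs are at 50 mm. Both pins, at (199,103) and (199,168), are through the holes, and the egg cup at (780,190) is untouched.

```bash
python3 -c "from h import *;print(job.close_job())"
```

```text
the job is handed in; nothing more can be done
None
```

The metal griddle plate is turned over and lies flat on the base, ribs up, with both holes over the pins; I let go, left the egg cup where it stood, and handed the job in at about 15 s.

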